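# Ready the sprung tweezers over the collet dish

### The job

Swing the rack's keeper arm out off the tweezers until it snaps home at its end stop, then lift the sprung tweezers level out of the rack. Take them by their grip pads over to the steel dish of valve collets and squeeze them to the marked 10 mm tip gap, tips above the dish and clear of it, never letting the tips pinch shut. The program finishes while still holding them up there at that gap, steady; leave the jar, socket and screwdriver where they are.

Things in the scene. Friction and masses are not known exactly. Their poses are not given: they have to be found in the camera images.
- rack: fixed rack, dark steel base x -115 to 50, y -105 to 60, 8 mm thick; origin on the bench below the middle of the tweezers' grip pads, x along the tweezers to their tips, y left, z up. Aluminium cradle posts at x 31 to 39 (y to 30 each side) and x -118 to -89 (y to 21 each side) carry the tweezers at z 45; lips to z 51, 57 behind the bow; free between. Roller post x -60, y -102, to z 68
- keeper (a joint): angle (rad) of the keeper arm about its upright hinge: at 0 to 0.25 (start) it points along the rack's +y across the tweezers and blocks lifting; grows counter-clockwise from above, towards the rack's -x, to the end stop at 1.6. 1 to 4 N at the knob moves it; a sprung roller resists to 1.35, then snaps it to the stop; home above 1.52
- keeper_knob (a point): the keeper arm's black upright knob, a round stud 14 mm in diameter, standing from z 66 to 100 mm above the bench; this point is on its axis at z 88, 100 mm from the hinge axis. The arm is a flat dark bar 12 mm wide, z 60 to 66 mm
- keeper_hinge (a point): point on the keeper's upright hinge axis, at z 63 mm, in the rack's frame at x -60, y -55 mm; the pivot reaches up to z 70 mm at most
- tweezers: loose steel sprung tweezers, 193 mm long, 12 mm high, about 54 g, lying level, underside at 45 mm. Origin: underside, midway between the two black grip pads; x to the tips (x = 80; rear bow -113), z up, arms at +y and -y. Pads 26 mm long, 12 high, outer faces 46.6 mm apart open, 36 and parallel at the mark: the tongue's dark line (x = 48) over the -y arm's dark line
- jaw_l (a joint): squeeze angle of each arm (rad; both alike, hinged 90 mm behind the pads): 0 open (tip gap 30 mm), 0.0588 at the mark (gap 10 mm), 0.088 tips shut. The gap falls 20 mm while the pads' outer width falls 10.6 mm. The spring pushes on each finger in proportion, about 8 N at the mark, so they sit firm only when squeezed well; fingers sink some 0.4 mm into each pad
- tip_l (a point): inner point of the +y arm's tip, at half height (6 mm above the tweezers' underside); the tip gap is its distance from tip_r
- tip_r (a point): inner point of the -y arm's tip; tip gap 30 mm open, 10 mm at the mark
- tips (a point): point midway between the tips, 80 mm ahead of the tweezers' origin along their x and 6 mm above the underside
- dish: fixed round steel parts dish, 120 mm across the rim, 26 mm high, a few small dark valve collets in it; origin at the centre of its underside on the bench
- dish_mid (a point): centre of the dish's mouth, 26 mm above the bench
- jar: bystander: grey jar, 56 mm in diameter, 70 mm high, origin at the centre of its underside
- socket: bystander: steel wrench socket standing upright, 28 mm in diameter, 38 mm high, origin at the centre of its underside
- screwdriver: bystander: screwdriver 160 mm long lying on the bench, origin at its middle, handle towards the robot
Things that resemble listed ones, but are neither listed nor needed, are in the scene too. There is more than one size of the rack; the job needs the larger.

How it is judged (in metres and radians):
On the way, in this order (a step that is already met when the one before it is completed fails the run):
1. the keeper arm is swung out into its end detent (value of joint keeper above 1.52 rad), for 0.3 s.
2. the tweezers are lifted clear of the rack in the fingers (height (world z) of tweezers above 0.07 m and contact force between the fingers and tweezers above 1 N and contact force between tweezers and rack below 0.05 N), for 0.2 s.
3. the tweezers are held level over the dish, squeezed to the marked gap (distance between tip_l and tip_r between 0.007 and 0.013 m and contact force between the fingers and tweezers above 1 N and contact force between tweezers and rack below 0.05 N and contact force between tweezers and dish below 0.05 N and angle between tweezers's own z axis and vertical below 0.35 rad and horizontal distance between tips and dish_mid below 0.05 m and height (world z) of tips above 0.045 m), for 1 s.
At the end, for the whole second after the job is handed in: For the last second the fingers hold the tweezers at rest, within 0.35 rad of level, off rack and dish, tip gap 10 mm within 3 mm, tip midpoint within 50 mm of the dish centre (horizontally) and over 45 mm above the bench; keeper above 1.52 rad (all of step 3 and value of joint keeper above 1.52 rad and linear speed of tweezers below 0.02 m/s and velocity of joint jaw_l between -0.03 and 0.03 rad/s); the arm keeps its last pose, push and grip.
It fails at once if the tweezers' tips are pinched shut (gap under 2 mm) (value of joint jaw_l above 0.082 rad).
It fails at once if the jar is shifted by more than 30 mm (distance of jar from where it was at the start of the episode above 0.03 m).
It fails at once if the socket is shifted by more than 30 mm (distance of socket from where it was at the start of the episode above 0.03 m).
It fails at once if the screwdriver is shifted by more than 30 mm (distance of screwdriver from where it was at the start of the episode above 0.03 m).
It also fails if it takes over 64 s, if anything falls off the work surface, if the arm or the gripper's body presses on something with over 40 N, if the wrist force passes 120 N, or if a joint passes its speed limit or range.

### The arm

A 6-joint arm with a two-finger parallel gripper is mounted at the origin on the work surface. World frame = base frame: x ahead of the robot, y to its left, z up, the work surface at z = 0. Lengths are in mm, angles in rad, forces in N, time in s.
With the tool pointing down it reaches from about 275 to 1000 mm from the base axis. Payload 8.4 kg.
Tool frame: the origin (TCP) lies at the centre of the arm's flange, where the gripper is bolted on; the fingertips stand 173 mm ahead of it and the grasp point (between the pads) lies 155 mm ahead of it (tcp_to_tips is the distance from the TCP to the fingertips, in mm); z points along the fingers, x is the direction in which the jaws open and shut, and the axes are right-handed (so a half turn about z gives the same grasp; the last joint's range is limited). The gripper opens to 85 mm and grips with 20 to 120 N. Pads are 22 mm wide; open, the fingers measure 114 mm over their backs; the gripper's body (76 mm by 85 mm) begins 54 mm behind the grasp point. The pads swing forward as they close: fully open they stand 13 mm farther back than shut.
Start: joints at [1.279, 0.353, 1.633, -0, 1.155, -0.002], TCP at [178.599, 598.942, 404.681] pointing down, gripper open.
Joint ranges: [-2.63, 2.63], [-0.92, 2.1], [0.06, 2.66], [-1.3, 4.44], [0, 2.69], [-3.02, 3.02]. Speed limits (rad/s): [2.22, 2.22, 2.79, 3.14, 3.14, 3.14].

### API

Orientations are given as [roll, pitch, yaw] about the fixed x, y, z axes, in that order (R = Rz(yaw) Ry(pitch) Rx(roll)).
In Python, from rig import sense, grab_frame, camera_info, sign_off, tcp_to_tips gives the robot as it stands.
- The arm moves only by the shell command python3 -m creep 'ROWS' [FORCE]. ROWS is text: rows parted by semicolons, each of 5 numbers parted by spaces: the opening in per cent of the stroke, from 0 (shut) to 100 (fully open), then the shift along the tool's x, y, z in cm, then the turn about the tool's z in degrees. In form: fingers tx ty tz roll; .... A call has 1 to 20 rows; each row is the pose to reach, as a shift and turn from the pose measured when the call began, along the tool's axes at that moment; what a row does not reach only later rows make up. A row lasts 1/10 s, in which the tool goes at most 50 mm and 8.59 degrees, less where a joint would pass 70% of its speed; a pose out of reach is approached as far as the arm can. A call with a gripper value outside its range is refused whole. The fingers move at their own pace and stop on an object; FORCE is the grip in N (left out, the last holds). Time passes only in rows, so rows that repeat a pose let the fingers close. It gives the time, the measured TCP pose, the force and the opening at its end, in the units of the state.
- sense(): the state, without advancing time (a new reading comes with each control period).
- grab_frame(name): name is "scene" or "top"; returns (picture, depth): 400x640x3 uint8, blue, green, red; 400x640 float32, mm along the optical axis (not along the pixel's ray), 0 where there is no reading.
- camera_info(name): a dict with "vertical_fov" (degrees; the focal length in pixels is half the picture's height over the tangent of half this angle, whatever the lens; pixels are square), "cx", "cy" (the principal point, pixels), "world_to_cam" (4x4, takes a point from world to camera coordinates). Camera axes: x right, y down, z forward; pixel columns grow to the right and rows downward; lengths in mm; the calibration is good to about 2 mm. A picture is of the moment at which its call begins. camera_info takes no time and is no camera call.
- sign_off(): hands the job in, once; it reports no verdict.
The state is a dict: "clock": time; "qpos": joint angles; "qvel": joint speeds; "joint_efforts": joint torques, N m; "eef_pos": TCP position; "tcp_rot": TCP orientation; "contact_force": force on the tool from outside, world axes, zero at the start; "wrist_torque": the same for the moment, N m; "opening": opening from 0.0 (shut) to 1.0 (fully open).
Only numpy, scipy, OpenCV 4.12 (cv2) and the standard library are available. Lean on these libraries where they do the work, as an engineer would, in place of code of your own. Each camera call takes 0.05 s, during which the arm holds its last target.

## Working session

There is one attempt and no reset: what is moved stays moved. The work goes in short steps, Python scripts to look and compute and a shell command to move; the robot and the scene stay as the last step left them, time stands still between calls to the robot, and variables do not carry over. Pictures are saved under pics/ and viewed, and the job is handed in when it is done.

```bash
ls; mkdir -p pics; python3 - <<'E'
from rig import *
import cv2,json,numpy as np
print(sense())
for n in("scene","top"):
    p,d=grab_frame(n); cv2.imwrite(f"pics/{n}0.png",p); np.save(f"{n}0.npy",d)
    print(n,camera_info(n))
print(tcp_to_tips)
E
```

```text
pics
{'clock': 0.0, 'qpos': array([ 1.27859344e+00,  3.53666487e-01,  1.63413265e+00, -1.12043342e-05,
        1.15518972e+00, -2.42495895e-03]), 'qvel': array([-3.59894572e-04,  1.13623345e-03,  1.55412374e-03,  2.27050727e-04,
       -1.56513659e-03, -6.27812697e-05]), 'joint_efforts': array([-2.92674777e-03, -6.05267715e+01, -3.42070878e+01, -9.54729126e-05,
        9.48868110e-03,  2.79699054e-05]), 'eef_pos': array([178.53725003, 598.71608089, 403.9506899 ]), 'tcp_rot': array([3.14158580e+00, 1.39622014e-03, 1.28102292e+00]), 'contact_force': array([ 0.45006591, -0.51423895,  0.75970467]), 'wrist_torque': array([-0.07648705,  0.00043877,  0.00185703]), 'opening': 1.0002121555646057}
scene {'vertical_fov': 51.06931308469002, 'cx': 314.84259133467265, 'cy': 198.1639782980104, 'world_to_cam': array([[-5.70860995e-01,  8.20989775e-01, -9.67023094e-03,
         3.92698198e+02],
       [ 4.61298300e-01,  3.10968043e-01, -8.30964954e-01,
        -2.09343153e+02],
       [-6.79206598e-01, -4.78826342e-01, -5.56240714e-01,
         1.22830951e+03],
       [ 0.00000000e+00,  0.00000000e+00,  0.00000000e+00,
         1.00000000e+00]])}
top {'vertical_fov': 48.169150789590255, 'cx': 319.97701840606345, 'cy': 196.41159640891956, 'world_to_cam': array([[-7.05416449e-03, -9.99696585e-01, -2.36003657e-02,
         1.12123310e+01],
       [-9.89724343e-01,  1.03505479e-02, -1.42613430e-01,
         6.66215398e+02],
       [ 1.42814435e-01,  2.23518378e-02, -9.89497060e-01,
         9.03975543e+02],
       [ 0.00000000e+00,  0.00000000e+00,  0.00000000e+00,
         1.00000000e+00]])}
173.4
```

View pics/scene0.png

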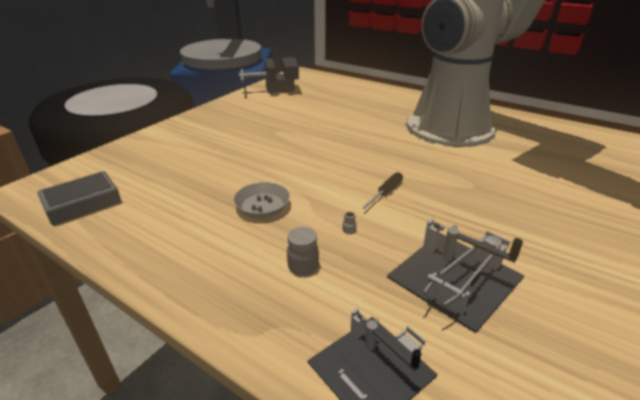

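View pics/top0.png

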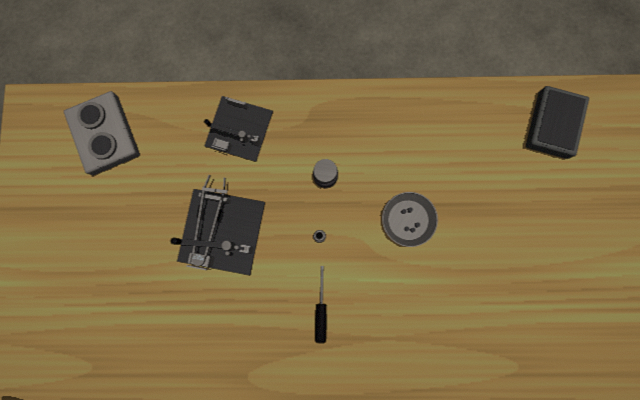

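Scene: the larger rack with tweezers is at top pixel (222,232), scene (457,270). The lookalike is the smaller, empty rack at top (238,128), scene (372,365). The dish is at top (409,220); a dark tray at (556,122) and a box with two round wells at (100,135) are the things it could be mistaken for. The jar is at (325,173), the socket at (319,236) and the screwdriver at (321,305). I choose the larger rack, the one with the tweezers, and check it in a close crop.

```bash
cat > h.py <<'E'
import numpy as np,cv2
from rig import *
def cam(n):
    c=camera_info(n); f=200/np.tan(np.radians(c["vertical_fov"])/2)
    return f,c["cx"],c["cy"],np.array(c["world_to_cam"])
def ray(n,u,v,z):
    f,cx,cy,T=cam(n); R=T[:3,:3]; o=-R.T@T[:3,3]
    d=R.T@np.array([(u-cx)/f,(v-cy)/f,1]); s=(z-o[2])/d[2]; return o+s*d
def proj(n,P):
    f,cx,cy,T=cam(n); p=T[:3,:3]@np.asarray(P,float)+T[:3,3]; return np.array([cx+f*p[0]/p[2],cy+f*p[1]/p[2]])
def cloud(n,d):
    f,cx,cy,T=cam(n); v,u=np.mgrid[0:400,0:640]
    P=np.stack([(u-cx)/f*d,(v-cy)/f*d,d],-1)-T[:3,3]
    return P@T[:3,:3]
E
python3 - <<'E'
from h import *
p=cv2.imread("pics/top0.png")
c=cv2.resize(p[165:285,160:280],None,fx=5,fy=5,interpolation=cv2.INTER_CUBIC);c=cv2.convertScaleAbs(c,alpha=1.5,beta=10); cv2.imwrite("pics/crop_top0.png",c)
p=cv2.imread("pics/scene0.png")
c=cv2.resize(p[205:335,375:535],None,fx=5,fy=4.6,interpolation=cv2.INTER_CUBIC);c=cv2.convertScaleAbs(c,alpha=1.5,beta=10); cv2.imwrite("pics/crop_sc0.png",c)
d=np.load("top0.npy");print(d.min(),(d==0).mean()); C=cloud("top",d)
for uv in [(410,220),(325,170),(319,236),(195,265),(250,210),(500,300),(178,240),(227,247)]: print(uv,C[uv[1],uv[0]].round(1))
E
```

```text
0.0 0.0037421875
(410, 220) [ 618.  -191.1    5.1]
(325, 170) [719.2  -6.   68.6]
(319, 236) [582.8   8.3  38.6]
(195, 265) [523.9 265.8  56.1]
(250, 210) [643.1 161.3   9.5]
(500, 300) [ 445.  -377.3    1.6]
(178, 240) [574.6 294.1  83.3]
(227, 247) [560.1 196.5  70.7]
```

View pics/crop_top0.png

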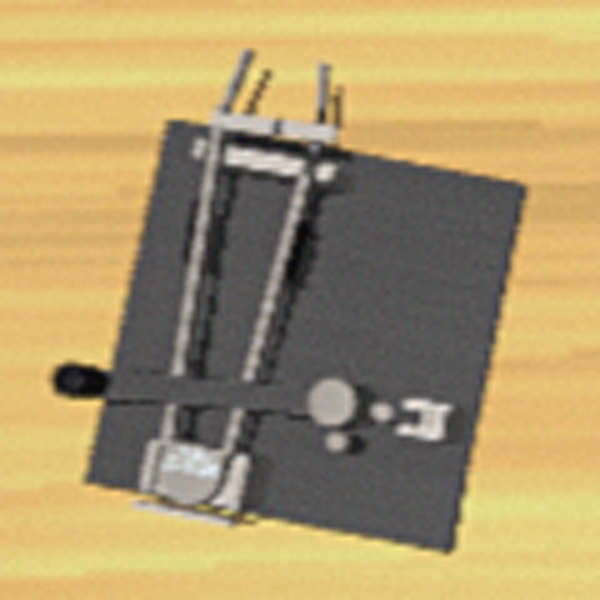

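View pics/crop_sc0.png

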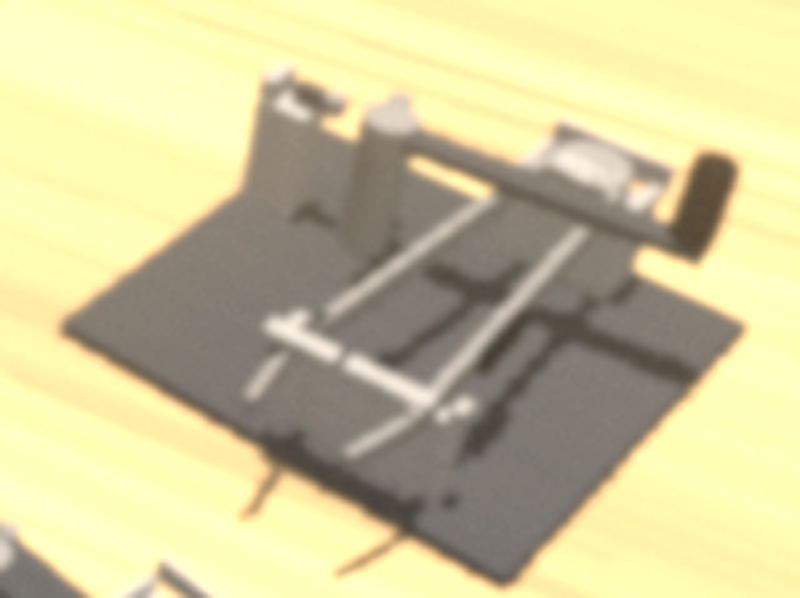

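The close crop confirms it. The tweezers have their tips up-image, the keeper's black knob is at crop (80,380) → px (176,241), and the hinge is at (333,402) → (226.6,245.4). Next I fit the rack's pose from the base plate edges, the hinge and the knob.

```bash
python3 - <<'E'
from h import *
d=np.load("top0.npy"); p=cv2.imread("pics/top0.png"); C=cloud("top",d)
dS=np.load("scene0.npy"); pS=cv2.imread("pics/scene0.png"); CS=cloud("scene",dS)
# plate corners: crop pixels -> z=8
loc=np.array([[50,60],[50,-105],[-115,-105],[-115,60]])
cr=np.array([(170,120),(525,185),(450,552),(88,483)])
W=np.array([ray("top",160+u/5-.4,165+v/5-.4,8)[:2] for u,v in cr])
print(W.round(1))
def fit(l,w):
    l=np.asarray(l,float);w=np.asarray(w); lm=l.mean(0);wm=w.mean(0)
    a=(l-lm);b=(w-wm); th=np.arctan2((a[:,0]*b[:,1]-a[:,1]*b[:,0]).sum(),(a*b).sum())
    R=np.array([[np.cos(th),-np.sin(th)],[np.sin(th),np.cos(th)]]); t=wm-R@lm
    return th,R,t,(w-(l@R.T+t))
th,R,t,res=fit(loc,W);print("fit top",th,t,res.round(1).tolist())
# scene corners
crS=np.array([(62,328),(503,582),(745,328)]) # front-left?, 
WS=np.array([ray("scene",375+u/5-.4,205+v/4.6-.4,8)[:2] for u,v in crS]);print("scene",WS.round(1))
toR=lambda P:(R.T@(np.asarray(P)[:2]-t)).round(1)
# plate by cloud
m=(abs(C[...,2]-8)<3)&(p.max(2)<75)&(C[...,0]>480)&(C[...,0]<700)&(C[...,1]>130)&(C[...,1]<330)
n,l,s,_=cv2.connectedComponentsWithStats(m.astype(np.uint8)); 
print("hinge",toR(ray("top",160+333/5-.4,165+402/5-.4,70)))
print("knob",ray("top",176,240.6,100), toR(ray("top",160+74/5-.4,165+378/5-.4,100)))
# knob cloud
for CC,nm in((C,"top"),(CS,"scene")):
    k=(CC[...,2]>74)&(CC[...,2]<108)&(CC[...,0]>500)&(CC[...,0]<660)&(CC[...,1]>230)&(CC[...,1]<330)
    Q=CC[k]; print(nm,len(Q),Q.mean(0).round(1),Q.min(0).round(1),Q.max(0).round(1)); 
# dish: ring
g=(C[...,2]>18)&(C[...,2]<32)&(C[...,0]>500)&(C[...,0]<720)&(C[...,1]<-100)&(C[...,1]>-290)
Q=C[g]; (c,r)=cv2.minEnclosingCircle(Q[:,:2].astype(np.float32)); print("dish",c,r,len(Q))
for nm,(u,v),z in(("tipl",(250,52),55),("tipr",(323,66),55)): 
    w=ray("top",160+u/5-.4,165+v/5-.4,z);print(nm,w.round(1),toR(w))
for q in [(325,170),(319,236)]: print(C[q[1],q[0]])
E
```

```text
[[692.7 289.1]
 [661.7 129.4]
 [501.3 160.3]
 [532.1 319.8]]
fit top -0.19046830674402251 [633.10118862 240.58367521] [[-0.9, -0.9], [-0.6, 1.3], [1.0, 1.0], [0.5, -1.4]]
scene [[664.3 132.6]
 [694.4 290.6]
 [535.  322.6]]
hinge [-59.7 -54.5]
knob [572.63733674 292.36780914 100.        ] [-69.   42.7]
top 63 [572.4 297.4  93. ] [566.1 292.2  74.5] [579.  305.5 102.1]
scene 172 [576.4 299.3  89.9] [565.7 292.   74.3] [581.  306.  101.2]
dish (618.9547119140625, -185.80613708496094) 59.45368957519531 552
tipl [714. 241.  55.] [79.4 15.7]
tipr [707.5 209.5  55. ] [ 79.  -16.5]
[719.17523176  -6.01910815  68.57027481]
[582.80167191   8.26622119  38.56746374]
```

```bash
cat >> h.py <<'E'
from scipy.spatial.transform import Rotation as Ro
TH=-0.1905; T0=np.array([634.0,241.5])
RR=np.array([[np.cos(TH),-np.sin(TH)],[np.sin(TH),np.cos(TH)]])
def w(x,y): return RR@np.array([x,y])+T0
def knob(th,r=100): return w(-60-r*np.sin(th),-55+r*np.cos(th))
def row(x,y,z,yaw,s=None):
    s=s or sense(); R=Ro.from_euler("xyz",s["tcp_rot"]); d=R.inv().apply(np.array([x,y,z])-s["eef_pos"])/10
    a=np.degrees((R.inv()*Ro.from_euler("xyz",[np.pi,0,yaw])).as_euler("xyz")[2])
    print("%.2f %.2f %.2f %.1f"%(d[0],d[1],d[2],a))
E
python3 - <<'E'
from h import *
k=knob(.09);print(k, w(-60,-55),knob(1.6))
row(k[0],k[1],330,-.10)
E
```

```text
[574.70426661 298.35137227] [564.67117598 198.85595985] [465.96918344 214.915744  ]
-17.46 46.55 7.43 79.1
```

```bash
python3 -m creep '40 -1.7 4.7 0.7 8;40 -3.5 9.3 1.5 16;40 -5.2 14 2.2 24;40 -7 18.6 3 32;40 -8.7 23.3 3.7 40;40 -10.5 27.9 4.5 48;40 -12.2 32.6 5.2 56;40 -14 37.2 5.9 64;40 -15.7 41.9 6.7 72;40 -17.46 46.55 7.43 79;40 -17.46 46.55 7.43 79;40 -17.46 46.55 7.43 79;40 -17.46 46.55 7.43 79;40 -17.46 46.55 7.43 79' 30; python3 - <<'E'
from h import *
k=knob(.09); row(k[0],k[1],246,-.10)
for n in("scene","top"):
    p,d=grab_frame(n); cv2.imwrite(f"pics/{n}1.png",p); np.save(f"{n}1.npy",d)
E
```

```text
clock: 1.5
eef_pos: [573.7, 299.3, 330.1]
tcp_rot: [3.14, 0.001, -0.096]
contact_force: [0.7, 0.1, -0.3]
opening: 0.397
0.12 0.08 8.41 0.2
```

View pics/scene1.png

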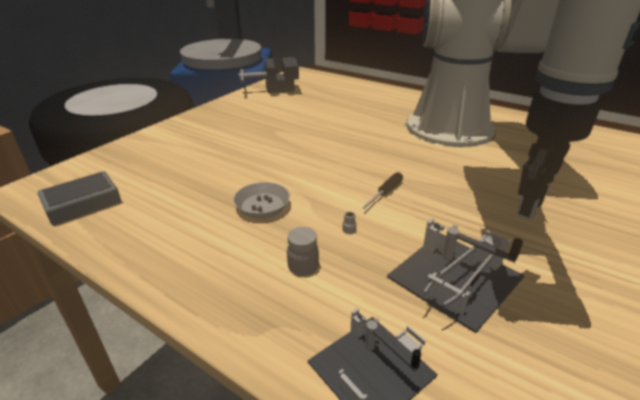

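The jaws are at scene (530,208), above the knob at (516,248). I descend around the knob.

```bash
python3 -m creep '40 0.1 0.1 2 0;40 0.1 0.1 4 0;40 0.1 0.1 5 0;40 0.1 0.1 6 0;40 0.1 0.1 7 0;40 0.1 0.1 8 0;40 0.1 0.1 8.4 0;40 0.1 0.1 8.4 0'; python3 - <<'E'
from h import *
p,d=grab_frame("scene"); cv2.imwrite("pics/s2.png",cv2.resize(p[140:300,420:600],None,fx=4,fy=3.7,interpolation=cv2.INTER_CUBIC))
p,d=grab_frame("top"); cv2.imwrite("pics/t2.png",cv2.resize(p[180:290,120:270],None,fx=5,fy=5,interpolation=cv2.INTER_CUBIC))
E
```

```text
clock: 2.4
eef_pos: [574.6, 298.1, 245.7]
tcp_rot: [3.14, 0.001, -0.096]
contact_force: [0.8, -0.1, 0.4]
opening: 0.402
```

View pics/s2.png

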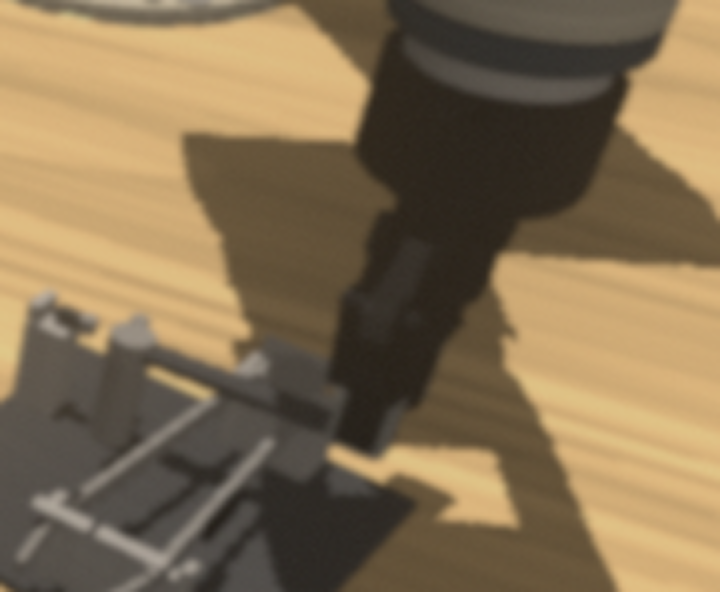

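View pics/t2.png

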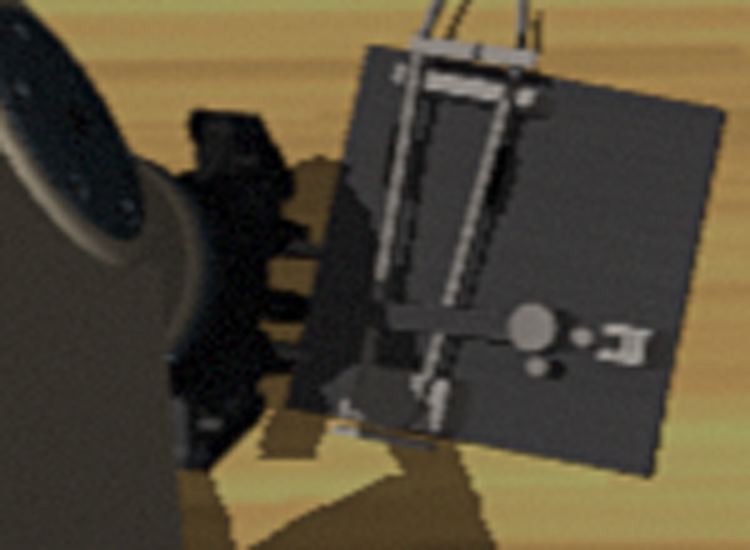

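Top crop: the knob at (290,303) sits centred between the fingers at (300,240) and (285,360). Now the arc rows.

```bash
python3 - <<'E'
from h import *
for th in np.arange(.17,1.0,.08):
    k=knob(th); print("%.2f: 30"%th,end=" "); row(k[0],k[1],246,th-.19)
E
```

```text
0.17: 30 -0.82 0.02 0.05 -4.3
0.25: 30 -1.61 0.11 0.05 -8.9
0.33: 30 -2.40 0.26 0.05 -13.5
0.41: 30 -3.17 0.48 0.05 -18.1
0.49: 30 -3.92 0.76 0.05 -22.7
0.57: 30 -4.64 1.10 0.05 -27.3
0.65: 30 -5.34 1.49 0.05 -31.8
0.73: 30 -6.00 1.94 0.05 -36.4
0.81: 30 -6.62 2.44 0.05 -41.0
0.89: 30 -7.21 2.99 0.05 -45.6
0.97: 30 -7.74 3.58 0.05 -50.2
```

```bash
python3 -m creep '30 0 0 0 0;30 0 0 0 0;30 -0.82 0.02 0 -4.3;30 -1.61 0.11 0 -8.9;30 -2.4 0.26 0 -13.5;30 -3.17 0.48 0 -18.1;30 -3.92 0.76 0 -22.7;30 -4.64 1.1 0 -27.3;30 -5.34 1.49 0 -31.8;30 -6 1.94 0 -36.4;30 -6.62 2.44 0 -41;30 -7.21 2.99 0 -45.6;30 -7.74 3.58 0 -50.2;30 -7.74 3.58 0 -50.2'; python3 - <<'E'
from h import *
print(sense()["wrist_torque"])
for th in np.arange(1.05,1.65,.08):
    k=knob(th); print("%.2f: 30"%th,end=" "); row(k[0],k[1],246,th-.19)
p,d=grab_frame("scene"); cv2.imwrite("pics/s3.png",cv2.resize(p[140:300,420:600],None,fx=4,fy=3.7,interpolation=cv2.INTER_CUBIC))
p,d=grab_frame("top"); cv2.imwrite("pics/t3.png",cv2.resize(p[180:290,120:270],None,fx=5,fy=5,interpolation=cv2.INTER_CUBIC))
E
```

```text
clock: 3.9
eef_pos: [493.9, 269.6, 246.8]
tcp_rot: [3.141, 0.001, 0.781]
contact_force: [-0.1, 0.3, -0.1]
opening: 0.301
[-0.03330754  0.03336426  0.00447023]
1.05: 30 -0.73 0.03 0.08 -4.5
1.13: 30 -1.53 0.13 0.08 -9.1
1.21: 30 -2.31 0.29 0.08 -13.7
1.29: 30 -3.08 0.51 0.08 -18.3
1.37: 30 -3.83 0.79 0.09 -22.8
1.45: 30 -4.56 1.13 0.09 -27.4
1.53: 30 -5.25 1.52 0.09 -32.0
1.61: 30 -5.91 1.97 0.09 -36.6
```

View pics/s3.png

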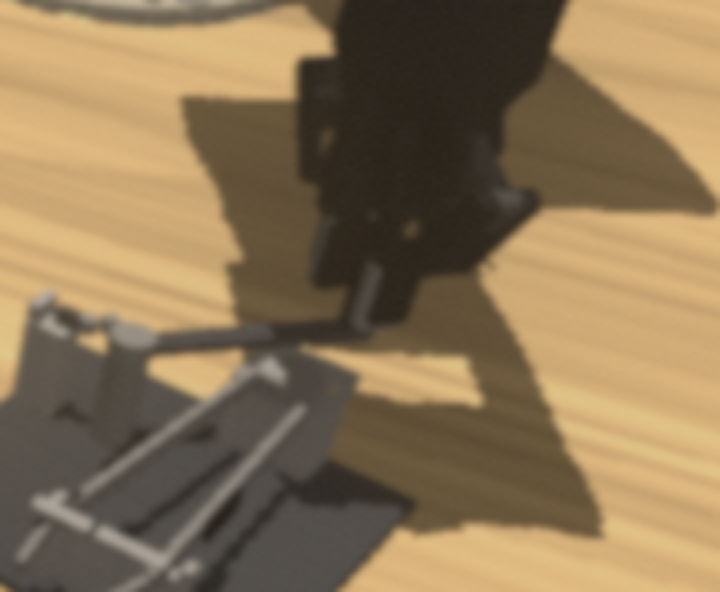

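View pics/t3.png

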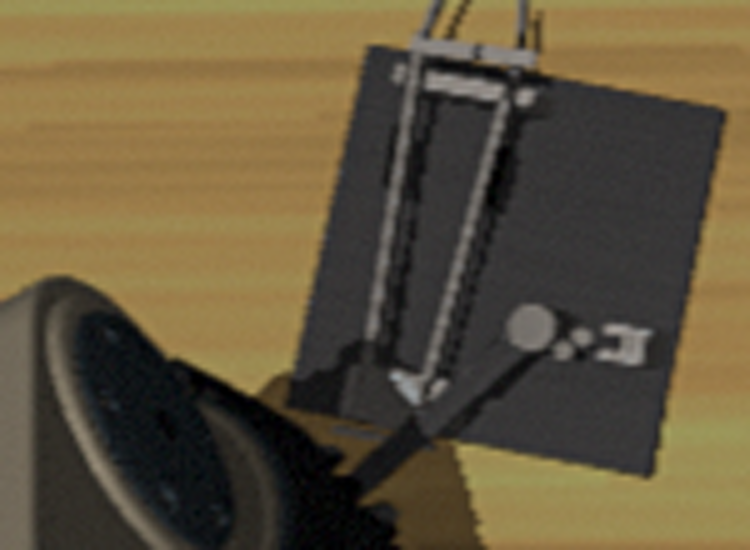

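The arm has swung to about 0.9 rad with the knob still captured, and the roller lug is about to meet the stop post at crop (575,345). I continue past the snap.

```bash
python3 -m creep '30 -0.73 0.03 0.1 -4.5;30 -1.53 0.13 0.1 -9.1;30 -2.31 0.29 0.1 -13.7;30 -3.08 0.51 0.1 -18.3;30 -3.83 0.79 0.1 -22.8;30 -4.56 1.13 0.1 -27.4;30 -5.25 1.52 0.1 -32;30 -5.91 1.97 0.1 -36.6;30 -5.91 1.97 0.1 -36.6;30 -5.91 1.97 0.1 -36.6;30 -5.91 1.97 0.1 -36.6'; python3 - <<'E'
from h import *
p,d=grab_frame("scene"); cv2.imwrite("pics/s4.png",cv2.resize(p[140:300,420:600],None,fx=4,fy=3.7,interpolation=cv2.INTER_CUBIC))
p,d=grab_frame("top"); cv2.imwrite("pics/t4.png",cv2.resize(p[180:300,120:270],None,fx=5,fy=5,interpolation=cv2.INTER_CUBIC))
E
```

```text
clock: 5.1
eef_pos: [466.8, 215.0, 246.0]
tcp_rot: [3.14, -0.0, 1.414]
contact_force: [0.6, -0.4, -0.3]
opening: 0.301
```

View pics/s4.png

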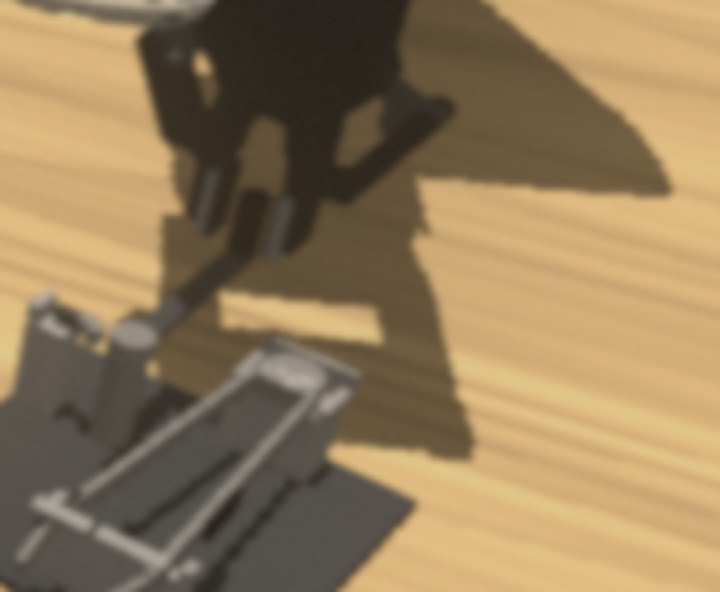

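View pics/t4.png

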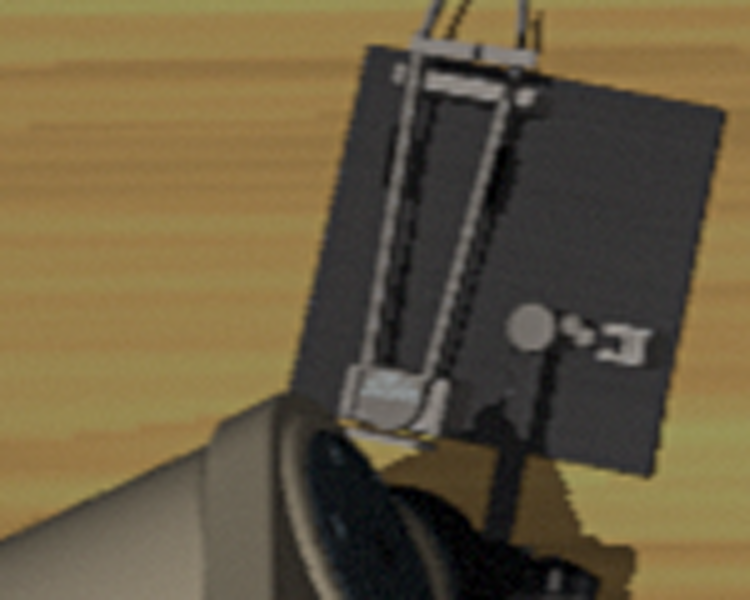

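The arm now lies along the rack's -x, about 1.57 to 1.6 rad, with no force on the tool. I lift off and check it from above.

```bash
python3 -m creep '30 0 0 0 0;30 0 0 0 0;30 0 0 -2 0;30 0 0 -5 0;30 0 0 -8 0;60 0 0 -10 0;60 0 0 -10 0'; python3 - <<'E'
from h import *
# grasp standoff: over tweezers pads, jaws along rack y: yaw = TH+pi/2
o=w(0,0); print(o); row(o[0],o[1],330,TH+np.pi/2)
E
```

```text
clock: 5.9
eef_pos: [467.4, 215.5, 348.7]
tcp_rot: [3.136, -0.003, 1.415]
contact_force: [-0.3, 0.7, 0.3]
opening: 0.593
[634.  241.5]
5.15 16.05 1.98 2.0
```

```bash
python3 -m creep '60 -4 0 -1 0;60 -8 0 -1 0;60 -12 0 -1 0;60 -16 0 -1 0;60 -20 0 -1 0;60 -20 0 -1 0'; python3 - <<'E'
from h import *
p,d=grab_frame("top"); cv2.imwrite("pics/t5.png",cv2.resize(p[170:300,140:290],None,fx=5,fy=4.6,interpolation=cv2.INTER_CUBIC)); np.save("top5.npy",d); cv2.imwrite("pics/top5.png",p)
p,d=grab_frame("scene"); cv2.imwrite("pics/s5.png",cv2.resize(p[200:330,370:550],None,fx=4.4,fy=4.4,interpolation=cv2.INTER_CUBIC)); np.save("scene5.npy",d); cv2.imwrite("pics/scene5.png",p)
E
```

```text
clock: 6.5
eef_pos: [435.1, 14.7, 357.2]
tcp_rot: [3.138, -0.001, 1.412]
contact_force: [-0.2, 0.5, 0.3]
opening: 0.601
```

View pics/t5.png

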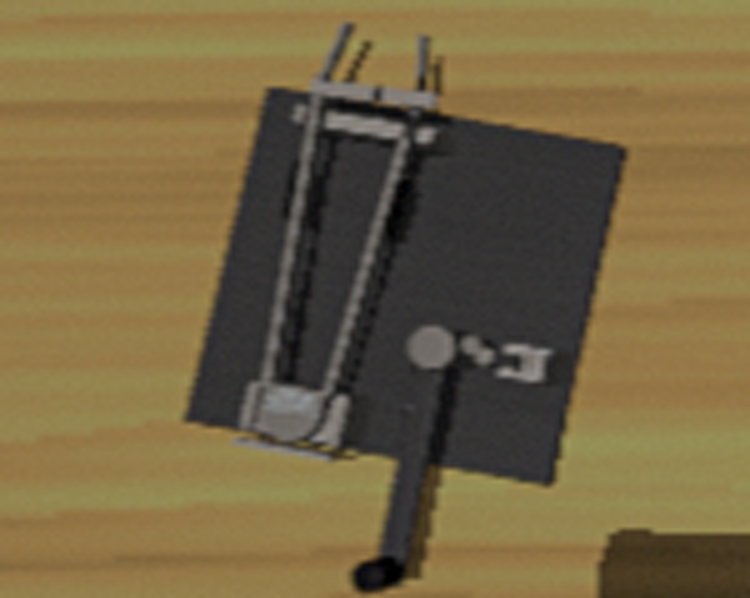

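View pics/s5.png

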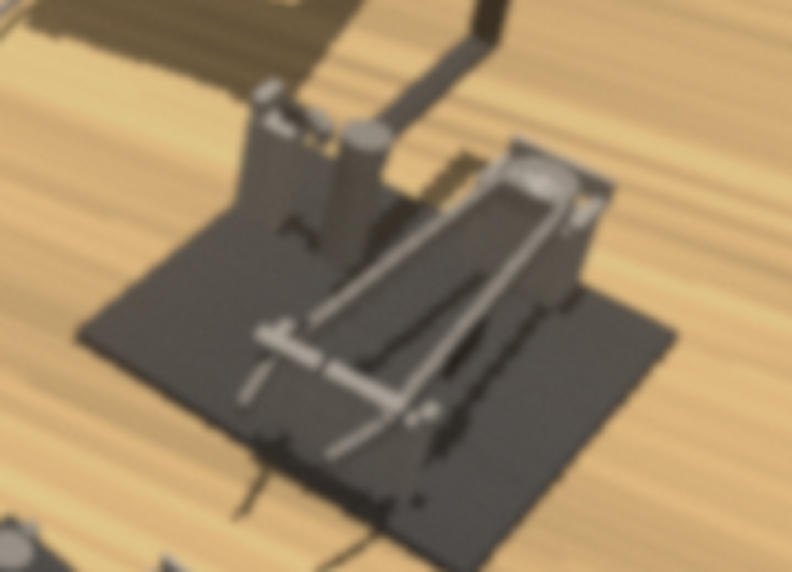

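```bash
python3 - <<'E'
from h import *
def tri(a,b):
    A=[];B=[]
    for n,(u,v) in(("top",a),("scene",b)):
        f,cx,cy,T=cam(n);R=T[:3,:3];o=-R.T@T[:3,3];d=R.T@np.array([(u-cx)/f,(v-cy)/f,1]);d/=np.linalg.norm(d)
        M=np.eye(3)-np.outer(d,d);A.append(M);B.append(M@o)
    P=np.linalg.solve(sum(A),sum(B)); return P,[np.linalg.norm(m@P-q).round(2) for m,q in zip(A,B)]
t=lambda u,v:(140+u/5-.4,170+v/4.6-.4); s=lambda u,v:(370+u/4.4-.4,200+v/4.4-.4)
toR=lambda P:RR.T@(P[:2]-T0)
for nm,a,b in (("tip+y",t(348,24),s(330,457)),("tip-y",t(425,38),s(240,403)),("hinge",t(431,347),s(368,133)),("bow",t(290,412),s(540,180)),("tongue slit",t(378,93),s(323,363))):
    P,e=tri(a,b);print(nm,P.round(1),toR(P).round(1),e)
k=ray("top",*t(366,578),100);kr=toR(k);print(k,kr,np.arctan2(-(kr[0]+60),kr[1]+55))
# bow arms at x=-80ish in top z=57
for u,v in((270,375),(332,390),(293,200),(372,245)): print(toR(ray("top",*t(u,v),57)).round(1))
E
```

```text
tip+y [714.1 242.8  54.9] [78.4 16.5] [np.float64(0.95), np.float64(0.95)]
tip-y [707.3 209.5  54.1] [ 78.  -17.5] [np.float64(0.75), np.float64(0.75)]
hinge [563.9 199.6  71.1] [-60.9 -54.4] [np.float64(0.7), np.float64(0.7)]
bow [535.9 260.5  56.9] [-100.     0.1] [np.float64(0.01), np.float64(0.01)]
tongue slit [680.6 227.3  60.6] [48.5 -5.1] [np.float64(0.67), np.float64(0.67)]
[465.38392879 215.54531898 100.        ] [-160.65123745  -57.41258436] 1.5947614814116495
[-85.3  12. ]
[-87.1 -15. ]
[-5.8 20.1]
[-19.9 -17.3]
```

Keeper measures 1.595 rad, which is home. The tweezers sit at the rack origin, with tip midpoint (78,-0.5) and bow y 0.1. I move above the pads next.

```bash
python3 - <<'E'
from h import *
row(633.3,241.4,330,TH+np.pi/2)
E
```

```text
25.24 15.93 2.90 1.8
```

```bash
python3 -m creep '75 4 2.6 0 1.8;75 8 5.2 0 1.8;75 12 7.8 0 1.8;75 16 10.2 0.5 1.8;75 20 12.8 1 1.8;75 24 15.2 2 1.8;75 25.24 15.93 2.9 1.8;75 25.24 15.93 2.9 1.8;75 25.24 15.93 2.9 1.8;75 25.24 15.93 2.9 1.8'; python3 - <<'E'
from h import *
row(633.3,241.4,203,TH+np.pi/2)
E
```

```text
clock: 7.6
eef_pos: [632.5, 241.0, 330.1]
tcp_rot: [3.138, -0.003, 1.381]
contact_force: [-0.2, 0.9, 0.4]
opening: 0.751
0.02 0.02 12.71 0.0
```

```bash
python3 -m creep '75 0 0 4 0;75 0 0 7 0;75 0 0 9 0;75 0 0 10.5 0;75 0 0 11.5 0;75 0 0 12.2 0;75 0 0 12.7 0;75 0 0 12.7 0;75 0 0 12.7 0' 40; python3 - <<'E'
from h import *
row(633.3,241.4,203,TH+np.pi/2)
p,d=grab_frame("scene"); cv2.imwrite("pics/s6.png",cv2.resize(p[180:330,370:550],None,fx=4.4,fy=4,interpolation=cv2.INTER_CUBIC))
E
```

```text
clock: 8.5
eef_pos: [633.3, 241.3, 203.7]
tcp_rot: [3.137, -0.003, 1.381]
contact_force: [0.3, -0.3, 0.5]
opening: 0.749
0.01 -0.00 0.07 0.0
```

View pics/s6.png

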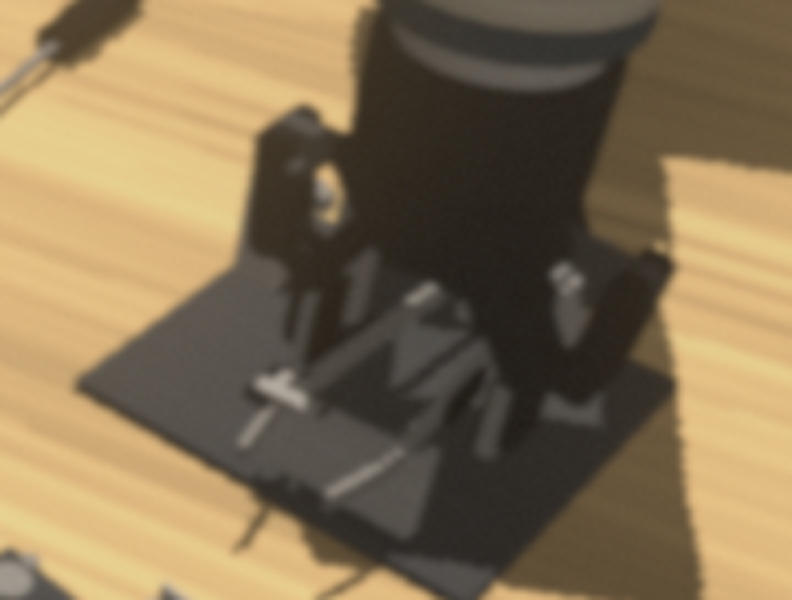

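The fingers at crop (325,320) and (500,420) straddle both arms. I close gradually.

```bash
python3 -m creep '60 0 0 0.05 0;55 0 0 0.05 0;55 0 0 0.05 0;52 0 0 0.05 0;50 0 0 0.05 0;48 0 0 0.05 0;46 0 0 0.05 0;46 0 0 0.05 0;46 0 0 0.05 0' 40; python3 - <<'E'
from h import *
s=sense();print(s["opening"],s["contact_force"])
p,d=grab_frame("scene"); cv2.imwrite("pics/s7.png",cv2.resize(p[180:330,370:550],None,fx=4.4,fy=4,interpolation=cv2.INTER_CUBIC))
p,d=grab_frame("top"); cv2.imwrite("pics/t7.png",cv2.resize(p[160:260,140:290],None,fx=5,fy=5,interpolation=cv2.INTER_CUBIC))
E
```

```text
clock: 9.45
eef_pos: [633.8, 241.5, 204.2]
tcp_rot: [3.136, -0.004, 1.381]
contact_force: [-0.0, 0.0, 5.5]
opening: 0.457
0.45682792571039194 [-0.01708599  0.0280503   5.49196584]
```

View pics/s7.png

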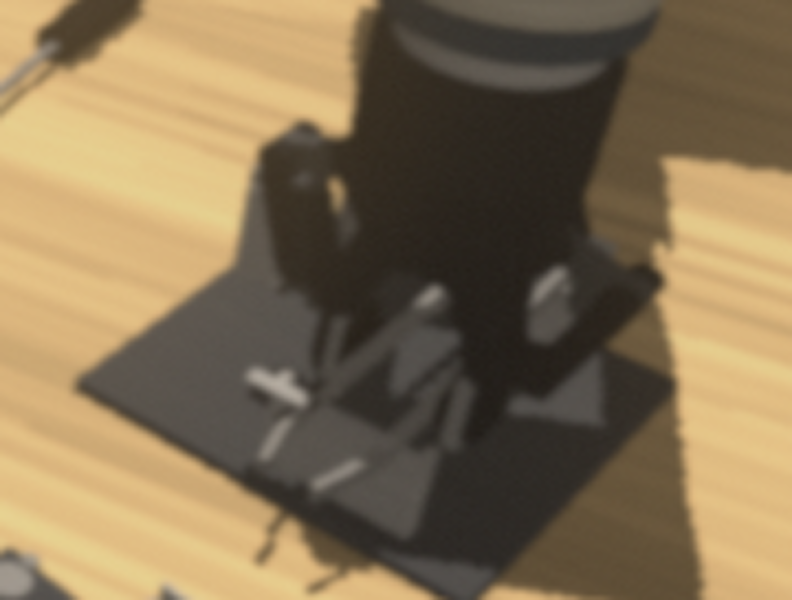

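View pics/t7.png

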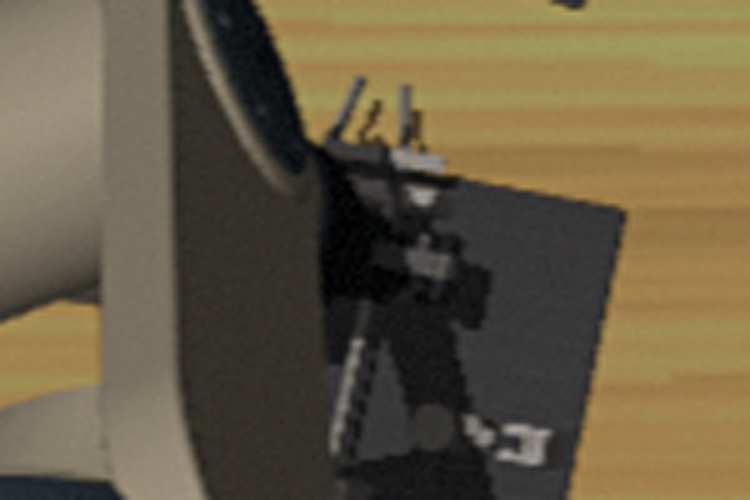

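Tips at top crop (362,78) and (405,86): the gap has fallen to about 15–16 mm, consistent with a linear opening scale. The 5.5 N upward force comes from the pads swinging forward as they close, so I ease up while squeezing to about 42 %.

```bash
python3 -m creep '45 0 0 -0.05 0;44 0 0 -0.1 0;43 0 0 -0.1 0;42.2 0 0 -0.15 0;42.2 0 0 -0.15 0;42.2 0 0 -0.15 0'; python3 - <<'E'
from h import *
s=sense();print(s["opening"],s["contact_force"])
p,d=grab_frame("top"); cv2.imwrite("pics/t8.png",cv2.resize(p[160:210,190:250],None,fx=10,fy=10,interpolation=cv2.INTER_CUBIC))
E
```

```text
clock: 10.15
eef_pos: [633.7, 241.5, 205.6]
tcp_rot: [3.136, -0.004, 1.381]
contact_force: [0.3, -0.0, -1.3]
opening: 0.426
0.4258338347529073 [ 0.32327336 -0.03811707 -1.29447994]
```

View pics/t8.png

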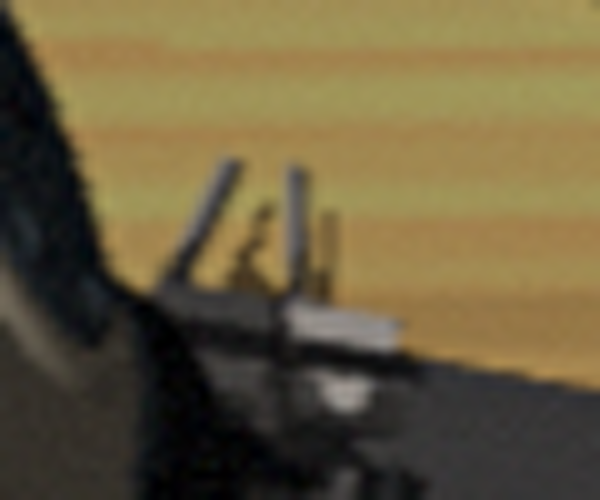

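The tips are at about the mark. I lift straight up while easing to 41.5 %.

```bash
python3 -m creep '41.5 0 0 -0.2 0;41.5 0 0 -0.5 0;41.5 0 0 -1 0;41.5 0 0 -1.7 0;41.5 0 0 -2.5 0;41.5 0 0 -3.5 0;41.5 0 0 -5 0;41.5 0 0 -7 0;41.5 0 0 -9 0;41.5 0 0 -10 0;41.5 0 0 -10 0;41.5 0 0 -10 0;41.5 0 0 -10 0'; python3 - <<'E'
from h import *
s=sense();print(s["opening"],s["contact_force"])
p,d=grab_frame("top"); cv2.imwrite("pics/t9.png",cv2.resize(p[140:240,170:270],None,fx=6,fy=6,interpolation=cv2.INTER_CUBIC));cv2.imwrite("pics/top9.png",p)
p,d=grab_frame("scene"); cv2.imwrite("pics/s9.png",cv2.resize(p[150:330,370:550],None,fx=4.4,fy=3.3,interpolation=cv2.INTER_CUBIC))
E
```

```text
clock: 11.5
eef_pos: [632.6, 241.1, 304.5]
tcp_rot: [3.137, -0.003, 1.381]
contact_force: [-0.6, 0.0, -0.7]
opening: 0.419
0.41913346476703117 [-0.58295084  0.02617994 -0.69936082]
```

View pics/t9.png

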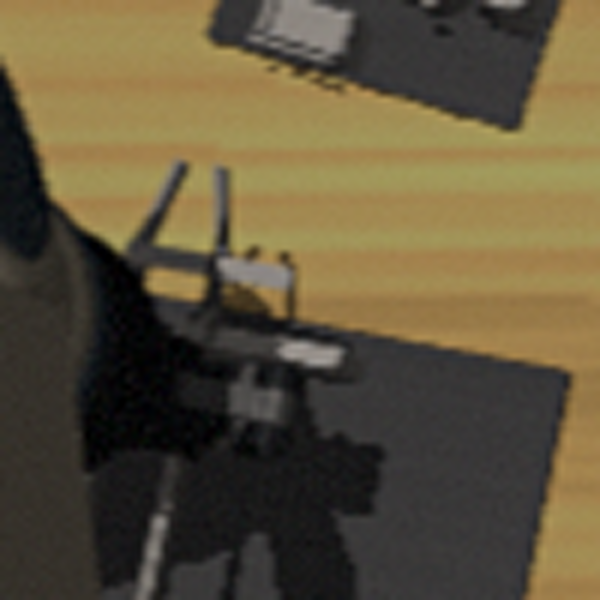

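View pics/s9.png

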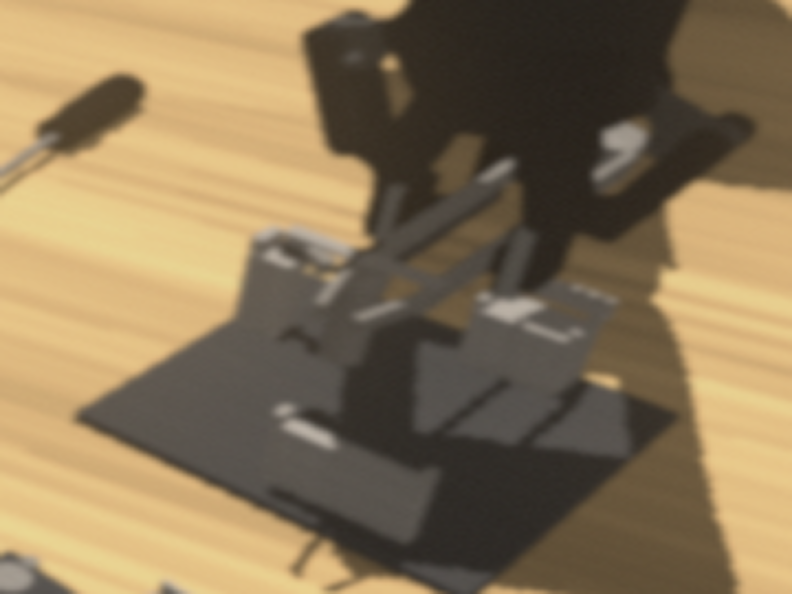

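The tweezers came up level and clear of the rack. Next is the move to the dish, keeping the yaw.

```bash
python3 - <<'E'
from h import *
d=np.array([619,-186]); 
d2=np.load("scene5.npy"); C=cloud("scene",d2)
g=(C[...,2]>18)&(C[...,2]<32)&(C[...,0]>500)&(C[...,0]<720)&(C[...,1]<-100)&(C[...,1]>-290)
print(cv2.minEnclosingCircle(C[g][:,:2].astype(np.float32)))
o=d-80*np.array([np.cos(TH),np.sin(TH)]);print(o);row(o[0],o[1],304,TH+np.pi/2);row(o[0],o[1],240,TH+np.pi/2)
E
```

```text
((619.3929443359375, -187.6688995361328), 61.04027557373047)
[ 540.44722537 -170.85201012]
-42.20 -1.30 -0.08 0.1
-42.22 -1.33 6.32 0.1
```

```bash
python3 -m creep '41.2 -0.5 0 0 0;41.2 -1.5 0 0 0;41.2 -3.5 -0.1 0 0;41.2 -6 -0.2 0 0;41.2 -9 -0.3 0 0;41.2 -12 -0.4 0 0;41.2 -15 -0.5 0 0;41.2 -18 -0.6 0 0;41.2 -21 -0.7 0 0;41.2 -24 -0.8 0 0;41.2 -27 -0.9 0 0;41.2 -30 -1 0 0;41.2 -33 -1 0 0;41.2 -36 -1.1 0 0;41.2 -38.5 -1.2 0 0;41.2 -40.5 -1.3 0 0;41.2 -41.7 -1.3 0 0;41.2 -42.2 -1.3 0 0;41.2 -42.2 -1.3 0 0;41.2 -42.2 -1.3 0 0'; python3 - <<'E'
from h import *
s=sense();print(s["opening"],s["contact_force"]); row(540.5,-171,245,TH+np.pi/2)
p,d=grab_frame("top"); cv2.imwrite("pics/t10.png",cv2.resize(p[150:270,340:480],None,fx=5,fy=5,interpolation=cv2.INTER_CUBIC))
p,d=grab_frame("scene"); cv2.imwrite("pics/s10.png",cv2.resize(p[100:250,180:360],None,fx=4.4,fy=4,interpolation=cv2.INTER_CUBIC))
E
```

```text
clock: 13.6
eef_pos: [540.4, -170.4, 303.2]
tcp_rot: [3.137, -0.003, 1.381]
contact_force: [-0.4, 0.5, -0.3]
opening: 0.412
0.41212473749651274 [-0.42977871  0.53224433 -0.34472613]
-0.07 -0.01 5.82 0.1
```

View pics/t10.png

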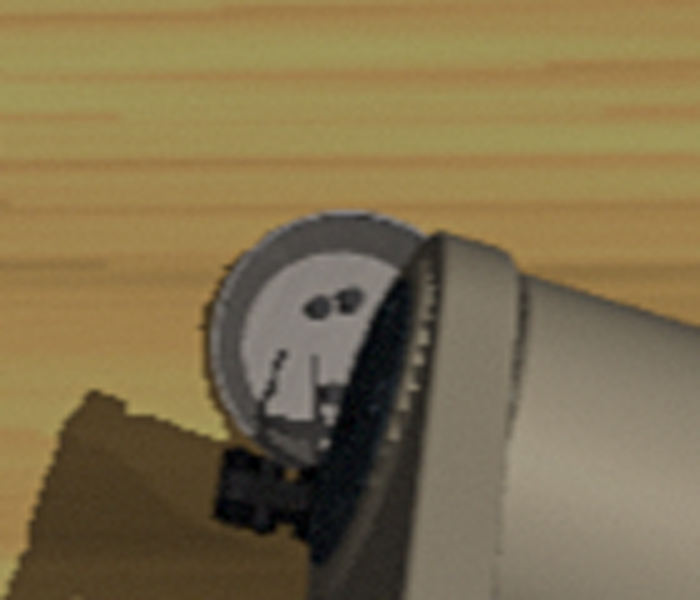

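View pics/s10.png

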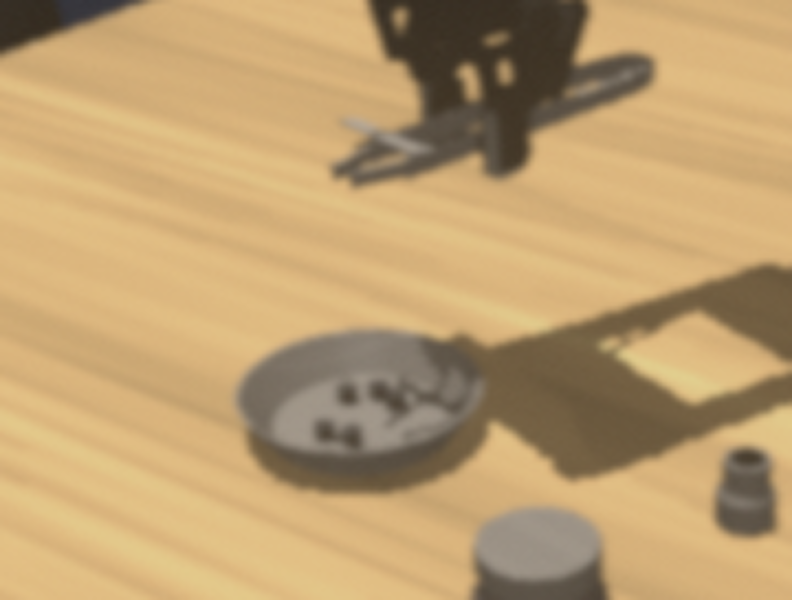

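```bash
python3 -m creep '41.2 0 0 1 0;41.2 0 0 2.5 0;41.2 0 0 4 0;41.2 0 0 5 0;41.2 0 0 5.6 0;41.2 0 0 5.8 0;41.2 0 0 5.8 0;41.2 0 0 5.8 0;41.2 0 0 5.8 0;41.2 0 0 5.8 0'; python3 - <<'E'
from h import *
s=sense();print(s["opening"],s["contact_force"])
for i in range(2):
  p,d=grab_frame("scene"); cv2.imwrite(f"pics/s11_{i}.png",cv2.resize(p[115:185,240:340],None,fx=8,fy=8,interpolation=cv2.INTER_CUBIC))
np.save("scene11.npy",d);cv2.imwrite("pics/scene11.png",p)
p,d=grab_frame("top"); cv2.imwrite("pics/t11.png",cv2.resize(p[150:270,340:480],None,fx=5,fy=5,interpolation=cv2.INTER_CUBIC))
E
```

```text
clock: 14.7
eef_pos: [541.0, -170.1, 245.6]
tcp_rot: [3.136, -0.003, 1.382]
contact_force: [1.1, 0.1, -0.3]
opening: 0.417
0.4167731524313236 [ 1.13179709  0.1165111  -0.26156038]
```

View pics/s11_1.png

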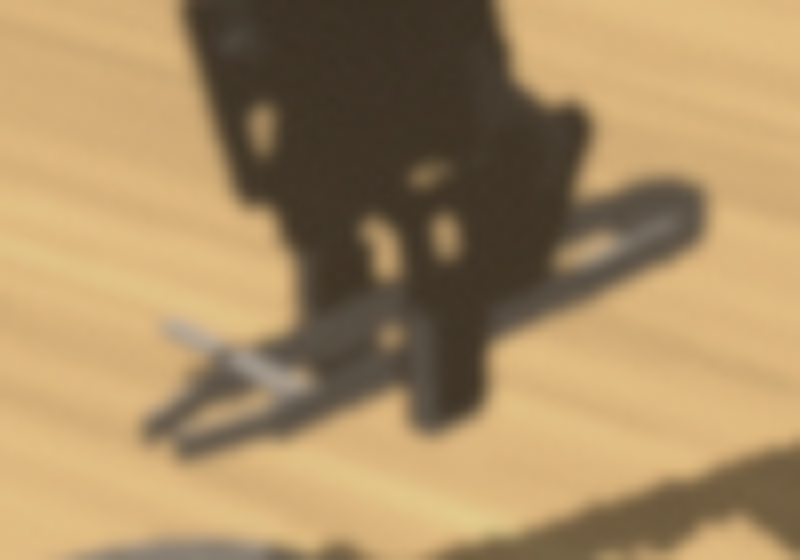

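View pics/t11.png

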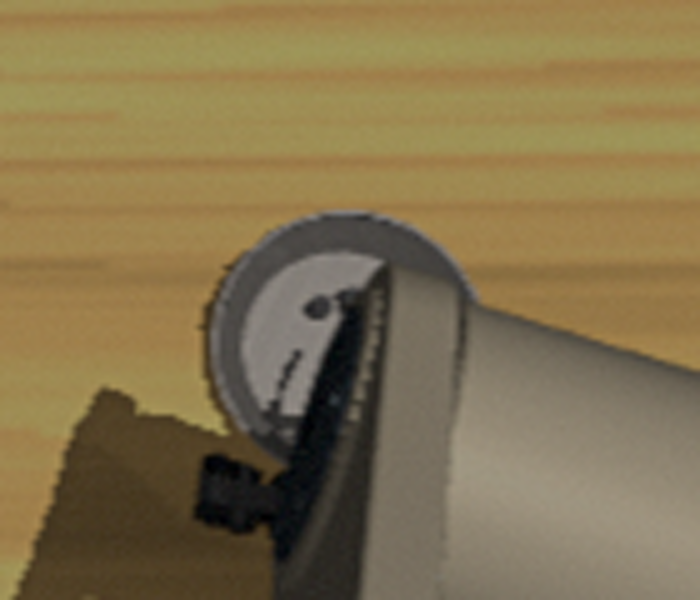

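```bash
python3 - <<'E'
from h import *
c=lambda u,v:(240+u/8-.44,115+v/8-.44)
for nm,a in(("-y",(152,430)),("+y",(186,448)),("mid front",(168,439))): print(nm,ray("scene",*c(*a),91).round(1))
A=ray("scene",*c(152,430),91);B=ray("scene",*c(186,448),91);D=A-B
ax=np.array([np.cos(TH),np.sin(TH),0]);ay=np.array([-np.sin(TH),np.cos(TH),0]);print(D@ax,D@ay)
# expected pixel of tips for gaps, tip x end 80
s=sense();o=s["eef_pos"]
for g in(6,10,14):
  for sg in(1,-1):
    P=np.r_[o[:2],0]+80*ax+sg*(g/2)*ay; P[2]=91; q=proj("scene",P); print(g,sg,((q-[240-.44,115-.44])*8).round(0))
print(s["opening"])
E
```

```text
-y [ 614.  -189.7   91. ]
+y [ 616.2 -176.5   91. ]
mid front [ 615.2 -183.3   91. ]
0.39835815639239036 -13.357768331964824
6 1 [159. 448.]
6 -1 [144. 440.]
10 1 [164. 451.]
10 -1 [139. 437.]
14 1 [168. 454.]
14 -1 [134. 434.]
0.41482380790170276
```

```bash
python3 -m creep '41.2 0 0 0 0;41.2 0 0 0 0;41.2 0 0 0 0;41.2 0 0 0 0;41.2 0 0 0 0;41.2 0 0 0 0;41.2 0 0 0 0;41.2 0 0 0 0'; python3 - <<'E'
from h import *
for i in range(3):
    print(sense()["opening"],sense()["eef_pos"]); p,d=grab_frame("scene")
E
```

```text
clock: 15.65
eef_pos: [540.9, -170.1, 245.4]
tcp_rot: [3.137, -0.003, 1.382]
contact_force: [-1.0, -0.4, 0.2]
opening: 0.413
0.4127914564613782 [ 540.90506136 -170.05799199  245.39049787]
0.41393889878179496 [ 540.93642559 -170.06451171  245.40891647]
0.41120804303173913 [ 540.94831575 -170.04817771  245.40999468]
```

The tip gap checks agree. The pad opening of 41.3 % gives about 9.8 mm. The tip centres are 13.4 mm apart, which minus the tip thickness gives about 9.5 to 11.5 mm. One last overview, including the keeper and the bystanders.

```bash
python3 -m creep '41.2 0 0 0 0;41.2 0 0 0 0;41.2 0 0 0 0;41.2 0 0 0 0;41.2 0 0 0 0;41.2 0 0 0 0'; python3 - <<'E'
from h import *
p,d=grab_frame("top"); cv2.imwrite("pics/top12.png",p)
p,d=grab_frame("scene"); cv2.imwrite("pics/scene12.png",p); a=cv2.imread("pics/scene11.png")
print(np.abs(p.astype(int)-a)[115:185,240:340].mean()); s=sense();print(s["opening"],s["contact_force"],abs(s["qvel"]).max())
E
```

```text
clock: 16.4
eef_pos: [540.9, -170.1, 245.4]
tcp_rot: [3.137, -0.003, 1.382]
contact_force: [-0.1, 0.1, -0.3]
opening: 0.415
0.8264761904761905
0.4170343840088288 [ 0.21374094  0.58073821 -0.42223333] 0.002629552065523529
```

View pics/top12.png

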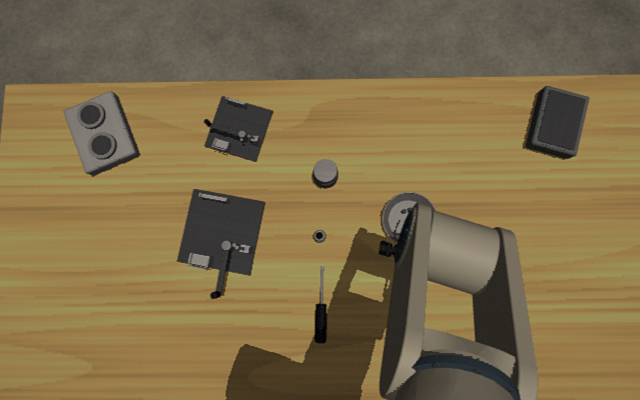

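View pics/scene12.png

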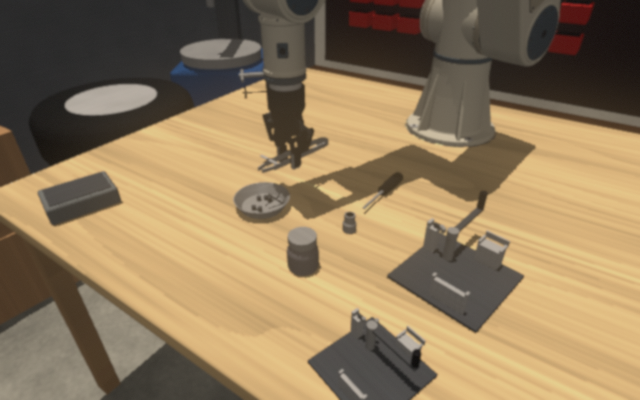

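The keeper is still home, with its knob at top (215,295). The jar (325,173), socket (319,236) and screwdriver (321,305) have not moved, and the tweezers are held level above the dish. I hand in.

```bash
python3 -c "
from rig import sign_off
print(sign_off())"
```

```text
the job is handed in; nothing more can be done
None
```

I swung the keeper round its arc with the knob captured between the fingers until it snapped home. I then squeezed the tweezers by their pads, lifted them level out of the rack and held them over the dish. I handed in at about 16.5 s of the 64 s limit; no verdict was reported.

- **Keeper:** about 1.595 rad after the snap (1.52 needed), and it still looked home in the last pictures.
- **Tweezers:** level and still, with the tip midpoint about 5 mm horizontally from the dish centre. I reckoned the tips at about 91 mm above the bench from the tool height; I did not measure that separately.
- **Tip gap:** about 9.8 mm going by the jaw opening, and about 9.5 to 11.5 mm from the camera. The camera figure is looser because the tip thickness is uncertain. I could not make out the dark gap mark in the images, so I did not check the gap against it.
- **Jaw reading:** it wandered between 41.1 and 41.9 % from the lift on, about 1.3 mm of gap at most, so even the extremes stay within the 3 mm tolerance.
- **Bystanders:** the jar, socket and screwdriver stood at the same pixels as at the start.

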